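# Clamp a stone cast in the holder and snap the hold-down bar shut

## Robot

A 6-joint arm with a two-finger parallel gripper is mounted at the origin on a cart in front of the work surface, level with it; the furniture and walls round the work are solid. World frame = base frame: x ahead of the robot, y to its left, z up, the work surface at z = 0. Lengths are in m, angles in rad, forces in N, time in s.
With the tool pointing down it reaches from about 0.35 to 0.875 m from the base axis. Payload 15.5 kg.
Tool frame: the origin (TCP) lies on the centre line of the jaws, within the pads' length; the fingertips stand 14 mm ahead of it and the grasp point (between the pads) lies 5 mm behind it; z points along the fingers, y is the line along which they close (so a half turn about z gives the same grasp; the last joint's range is limited). The gripper opens to 85 mm and grips with 20 to 120 N. Pads are 22 mm wide; open, the fingers measure 114 mm over their backs; the gripper's body (76 mm by 85 mm) begins 54 mm behind the grasp point. The pads swing forward as they close: fully open they stand 13 mm farther back than shut.
Start: joints at [1.155, 0.494, 1.345, -0, 1.302, -0.096], TCP at [0.197, 0.593, 0.245] pointing down, gripper open.
Joint ranges: [-2.91, 2.91], [-0.82, 2.16], [0.22, 2.67], [-1.22, 4.37], [0.12, 2.79], [-3.08, 3.08]. Speed limits (rad/s): [1.89, 1.89, 2.57, 3.01, 3.01, 3.01].

## Interface

Orientations are given as a unit quaternion [x, y, z, w].
In Python, from workcell import arm, capture, camera_info, job, look_for, place_of gives the robot as it stands. The module is installed in compiled form; this text tells all that it offers.
- The arm moves only by the shell command python3 -m pendant 'ROWS' [FORCE]. ROWS is JSON, a list of rows, each an object with "translation": the shift along the tool's x, y, z in units of 40 mm (1.0 is 40 mm), a list of three; "turn": the turn, a rotation vector about the tool's x, y, z in units of 6 degrees (1.0 is 6 degrees), a list of three; "gripper": the finger opening in mm, from 0 to 85.4. A call has 1 to 20 rows; each row shifts and turns the commanded pose from where the row before left it, along the tool's axes as they then stand; what a row does not reach is not made up. A row lasts 1/10 s, in which the tool goes at most 50 mm and 8.59 degrees, less where a joint would pass 70% of its speed; a pose out of reach is approached as far as the arm can. A call is refused whole if a number of a shift passes 1 or a number of a turn 1, either way. A call with a gripper value outside its range is refused whole. The fingers move at their own pace and stop on an object; FORCE is the grip in N (left out, the last holds). Time passes only in rows, so rows that do not move let the fingers close. It gives the time, the measured TCP pose, the force, the opening and the grip force at its end, in the units of the state.
- arm.state(): the state, without advancing time (a new reading comes with each control period).
- capture(name): name is "scene" or "top" or "wrist"; returns the picture (384x512x3 uint8, red, green, blue); there is no depth.
- camera_info(name): a dict with "fx", "fy", "cx", "cy" (pixels), "D" ([k1, k2, p1, p2, k3] as OpenCV has them; the pictures are not rectified), "extrinsics" (4x4, takes a point from world to camera coordinates); the wrist camera has in their place "T_tool_cam" (4x4, takes a point from camera to tool coordinates, whose origin is the TCP and whose axes are the flange's). Camera axes: x right, y up, looking along -z (the intrinsics and any distortion apply to the point x, -y, -z); pixel columns grow to the right and rows downward; lengths in m; the calibration is good to about 2 mm. A picture is of the moment at which its call begins: read the wrist's pose just before it. camera_info takes no time and is no camera call.
- job.finish_job(): hands the job in; it is judged then, once.
Trained networks look in the newest picture that a camera, given by its name, has taken for a name from the list of things; names that differ only in an ending like _2 or _b are one class to them, and where a whole thing is asked for, a point or a joint stands for the part that bears it (a point fixed in the world has none). Each returns a list of dicts, best first, with "conf" (0 to 1); they miss things now and then, are a little off and sometimes report something else, mostly with a low value. They report only what shows in the picture. A call takes as long as a camera call. They do not tell look-alikes from the thing itself.
- look_for(camera, name): "bbox" ([left, top, width, height] in pixels, round what is visible of it).
- place_of(camera, name): "xy" ([column, row] in pixels: a listed point, or the origin of a listed thing).
The state is a dict: "t": time; "qpos": joint angles; "qvel": joint speeds; "joint_torque": joint torques, N m; "tcp_pos": TCP position; "tool_rot": TCP orientation; "contact_force": force on the tool from outside, world axes, zero at the start; "ft_torque": the same for the moment, N m; "gripper_width": finger opening in m; "finger_force": force on a finger pad.
Only numpy, scipy, OpenCV 4.12 (cv2) and the standard library are available. Lean on these libraries where they do the work, as an engineer would, in place of code of your own. Each camera call takes 0.05 s, during which the arm holds its last target. There are 200 camera calls.

## Task

Stand the white stone dental cast, teeth up, on the rubber bed of the cast holder, centred and square, so that its flat heel runs along the bar's line, and let go of it. Then swing the hold-down bar over and press its thumb tab down just until the spring bolt snaps over the bar and holds it with the rubber foot bearing on the cast. Never push on the bar with more than about 2 kg (20 N), and leave the other things where they lie.

Things in the scene. Friction and masses are not known exactly. Their poses are not given: they have to be found in the camera images.
- cast_center (a point): centre of the loose white stone dental cast standing alone left of the holder, 14 mm above its underside. 60 mm deep along its x (rounded tooth front at -x, flat heel at +x), 74 mm wide over the heels (y), 28 mm high to the tooth tips (z up), about 75 g. Grip it across x (60 mm), near y = 0.
- holder: the cast holder, fixed to the bench: aluminium plate 204 x 100 x 12 mm with a rubber bed, a hinged hold-down bar and a catch. Origin at bench level under the bed's centre; x points from the bed to the bar's hinge, z up. The cast belongs with its x along the holder's y, either way round.
- bed_center (a point): centre of the top face of the rubber bed, 16 mm above the bench; the bed is 78 mm (holder x) by 64 mm (holder y), about the outline of the cast.
- bar_hinge (a point): middle of the bar's hinge axis, at x = 90, y = 0, z = 66 mm in the holder's frame; the axis is parallel to the holder's y.
- bar (a joint): angle of the bar, rad: 0 = level over the bed, pointing to the holder's -x; grows as it is raised, 1.57 = upright. Starts leaning back past upright. The bar is balanced and stays where left (hinge friction 0.05 N m). Bar 10 mm wide (holder y) and thick, its line through the axis. Latched it rests somewhere from -0.055 to 0.06; if not latched the foot lifts it again to 0.08 or more.
- tab_top (a point): centre of the top of the thumb tab at the bar's free end: 34 mm along the bar, 30 mm across, 205 mm from the hinge, its face 7 mm above the bar's line. The point's z is the face's normal: up when the bar is shut, along the holder's +x when the bar stands upright.
- foot_root (a point): point on the bar's line 90 mm from the hinge, where the sprung rubber foot sits. Its pad, 46 mm along the bar by 20 mm, hangs 31 mm below the bar's line, meets the cast when the bar is at about 0.09 rad, and pushes back with 5 N plus 0.35 N per mm.
- column_foot (a point): foot of the catch's threaded column, at x = -68, y = 0, z = 12 mm in the holder. It carries a dark fork, 22 mm (x) by 44 mm (y), its top 82 to 98 mm over the bench; the bar drops into its slot. The column is set up or down for different casts; its setting (16 mm of range) is not reported, so the snap comes at an unknown bar angle between 0.09 and -0.05 rad and must be felt.
- bolt_side (a point): point on the plate at x = -68, y = -40, z = 12 mm in the holder, below the spring bolt's black pull knob; the bolt points +y into the fork's slot. A roller on the bar drives it back: pressed slowly (1 cm/s; faster adds a few N), the push on the tab climbs over some 12 mm to a peak of 9 to 14 N, sags, then drops to almost nothing: it has snapped. Some 6 mm lower a hard rubber buffer stops the bar.
- caliper: bystander: small steel vernier caliper, 42 x 115 x 8 mm, lying behind the holder; leave it.
- impression_tray: bystander: perforated steel impression tray, 80 x 76 x 14 mm, lying behind the holder on the right; leave it.
- nail_brush: bystander: white nail brush, 38 x 85 x 30 mm, lying to the right of the holder; leave it.
Things that resemble listed ones, but are neither listed nor needed, are in the scene too. Leave any blue look-alike of the part that bears cast_center alone.

How it is judged:
By the outcome, as a careful person would: the job done as asked, in the order asked, and still so for the second after the job is handed in, with the robot touching nothing.
It also fails if it takes over 72 s, if anything falls off the work surface, if the arm or the gripper's body presses on something with over 40 N, if the wrist force passes 120 N, or if a joint passes its speed limit or range.

## Working session

There is one attempt and no reset: what is moved stays moved. The work goes in short steps, Python scripts to look and compute and a shell command to move; the robot and the scene stay as the last step left them, time stands still between calls to the robot, and variables do not carry over. Pictures are saved under pics/ and viewed, at most 10 in all, crops included, and the job is handed in when it is done.

```bash
mkdir -p pics
cat > h.py <<'E'
import numpy as np, cv2
from scipy.spatial.transform import Rotation as R
from workcell import arm, capture, camera_info, job, look_for, place_of
def T_cw(cam, st=None):
    ci=camera_info(cam)
    if cam!='wrist': return np.linalg.inv(np.array(ci['extrinsics']))
    T=np.eye(4); T[:3,:3]=R.from_quat(st['tool_rot']).as_matrix(); T[:3,3]=st['tcp_pos']
    return T@np.array(ci['T_tool_cam'])
def K(ci): return np.array([[ci['fx'],0,ci['cx']],[0,ci['fy'],ci['cy']],[0,0,1.]]),np.array(ci['D'],float)
def ray(cam,px,st=None):
    k,D=K(camera_info(cam)); u=cv2.undistortPoints(np.array([[px]],float),k,D)[0,0]
    T=T_cw(cam,st); return T[:3,3],T[:3,:3]@np.array([u[0],-u[1],-1])
def atz(cam,px,z,st=None):
    o,d=ray(cam,px,st); return o+d*(z-o[2])/d[2]
def proj(cam,P,st=None):
    k,D=K(camera_info(cam)); T=np.linalg.inv(T_cw(cam,st)); p=np.atleast_2d(P)@T[:3,:3].T+T[:3,3]
    p=p*[1,-1,-1]; return cv2.projectPoints(p,np.zeros(3),np.zeros(3),k,D)[0][:,0]
def save(n,im): cv2.imwrite('pics/'+n+'.png',im[:,:,::-1])
E
python3 - <<'E'
from h import *
for c in ['scene','top']:
    im=capture(c); save(c+'0',im)
    print(c,T_cw(c)[:3,3].round(3))
    for n,z in [('cast_center',.014),('bed_center',.016),('bar_hinge',.066),('column_foot',.012),('bolt_side',.012),('tab_top',None),('foot_root',None),('holder',0),('caliper',0),('nail_brush',0)]:
        for r in place_of(c,n)[:3]: print(n,np.round(r['xy'],1),round(r['conf'],2), atz(c,r['xy'],z).round(4) if z is not None else '')
    print(look_for(c,'cast_center'))
a,b=cv2.imread('pics/scene0.png'),cv2.imread('pics/top0.png')
cv2.imwrite('pics/both.png',np.vstack([a,b])[:, :]) if 0 else cv2.imwrite('pics/both.png',cv2.resize(np.hstack([a,b]),(800,300)))
s=arm.state();print({k:np.round(v,3) for k,v in s.items()})
E
```

```text
scene [-0.048 -0.274  0.748]
cast_center [135.8 199.6] 0.94 [0.4373 0.3623 0.014 ]
cast_center [197.1 188.5] 0.69 [0.5401 0.2559 0.014 ]
cast_center [174.9 223.9] 0.66 [0.4204 0.2315 0.014 ]
bed_center [276.5 219.1] 0.8 [0.5434 0.0356 0.016 ]
bed_center [245.2 169.6] 0.47 [0.6559 0.1873 0.016 ]
bar_hinge [314.1 209.2] 0.77 [ 0.5681 -0.0432  0.066 ]
column_foot [248.3 213.6] 0.77 [0.5301 0.1029 0.012 ]
bolt_side [242.8 230.8] 0.92 [0.4789 0.0865 0.012 ]
tab_top [342.6 133.1] 0.76 
foot_root [136.2 198.5] 0.68 
foot_root [271.9 223.7] 0.65 
foot_root [324.  180.8] 0.64 
holder [271.4 226. ] 0.93 [0.5318 0.0424 0.    ]
holder [240.1 229.1] 0.43 [ 0.4889  0.1005 -0.    ]
caliper [245.2 169.1] 0.61 [0.673  0.1985 0.    ]
nail_brush [394.6 269.7] 0.75 [ 0.5501 -0.2399  0.    ]
[{'bbox': [161.5, 217.7, 26.6, 25.9], 'conf': 0.93}, {'bbox': [125.5, 189.4, 30.4, 20.2], 'conf': 0.85}, {'bbox': [181.9, 179.5, 28.2, 21.1], 'conf': 0.82}, {'bbox': [231.5, 125.5, 113.7, 124.6], 'conf': 0.59}]
top [0.471 0.064 0.937]
cast_center [150.6 233.6] 0.64 [0.4391 0.35   0.014 ]
cast_center [178.9 189.8] 0.6
[... 585 characters left out ...]
5 [ 0.5437 -0.2445  0.    ]
[{'bbox': [134.9, 219.4, 28.8, 22.8], 'conf': 0.84}, {'bbox': [178.4, 232.6, 31.9, 26.3], 'conf': 0.77}, {'bbox': [171.2, 181.6, 27.0, 25.9], 'conf': 0.58}]
{'t': np.float64(1.2), 'qpos': array([ 1.154,  0.494,  1.345, -0.   ,  1.303, -0.096]), 'qvel': array([0.002, 0.   , 0.   , 0.   , 0.   , 0.001]), 'joint_torque': array([-3.0000e-03, -8.8199e+01, -3.8428e+01, -0.0000e+00,  1.0000e-03,
        0.0000e+00]), 'tcp_pos': array([0.197, 0.593, 0.245]), 'tool_rot': array([ 0.16 ,  0.987, -0.   ,  0.   ]), 'contact_force': array([-0.168,  0.285, -0.95 ]), 'ft_torque': array([-0.018, -0.013,  0.019]), 'finger_force': np.float64(0.0), 'gripper_width': np.float64(0.085)}
```

View pics/scene0.png

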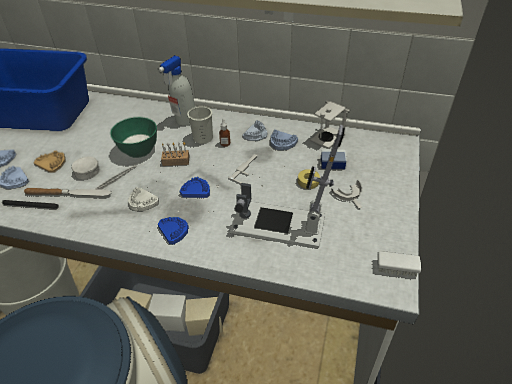

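View pics/top0.png

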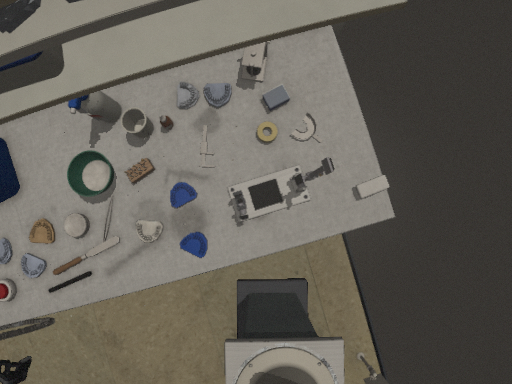

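Run:
```python
import cv2,numpy as np
a,b=cv2.imread('pics/scene0.png'),cv2.imread('pics/top0.png')
A=cv2.resize(a[170:250,110:220],None,fx=3.6,fy=3.6,interpolation=2);B=cv2.resize(b[170:270,125:225],(396,396),interpolation=2)
o=np.zeros((396,796,3),np.uint8);o[:288,:396]=A;o[:396,400:796]=B
cv2.imwrite('pics/crop1.png',o)
```

```text
(no output)
```

View pics/crop1.png

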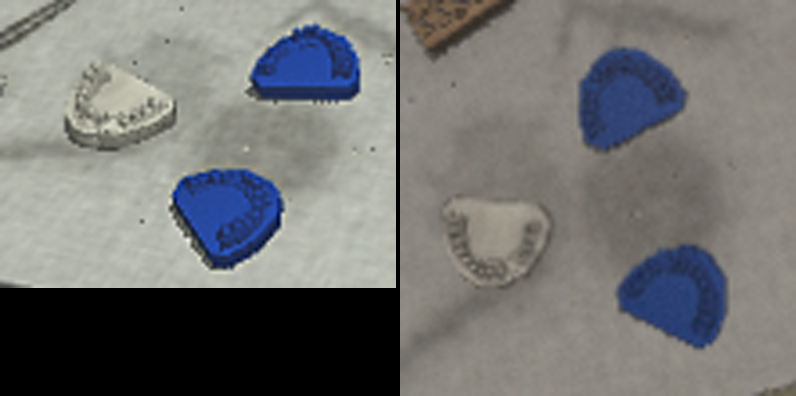

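The white cast stands at scene (142,199) / top (149,231). The look-alikes are blue, at scene (195,188) and (173,230), and the grey-blue ones lie far off. Only the white one fits the description. Its heel faces +x. I'll move above it now.

```bash
python3 -m pendant '[{"translation":[-0.95,-0.47,0],"turn":[0,0,0],"gripper":85},{"translation":[-0.95,-0.47,0],"turn":[0,0,0],"gripper":85},{"translation":[-0.95,-0.47,0],"turn":[0,0,0],"gripper":85},{"translation":[-0.95,-0.47,0],"turn":[0,0,0],"gripper":85},{"translation":[-0.95,-0.47,0],"turn":[0,0,0],"gripper":85},{"translation":[-0.95,-0.47,0],"turn":[0,0,0],"gripper":85},{"translation":[-0.95,-0.47,0],"turn":[0,0,0],"gripper":85},{"translation":[-0.95,-0.47,0],"turn":[0,0,0],"gripper":85},{"translation":[0,0,0],"turn":[0,0,1],"gripper":85},{"translation":[0,0,0],"turn":[0,0,1],"gripper":85},{"translation":[0,0,0],"turn":[0,0,1],"gripper":85},{"translation":[0,0,0],"turn":[0,0,1],"gripper":85},{"translation":[0,0,0],"turn":[0,0,1],"gripper":85},{"translation":[0,0,0],"turn":[0,0,1],"gripper":85},{"translation":[0,0,0],"turn":[0,0,1],"gripper":85},{"translation":[0,0,0],"turn":[0,0,1],"gripper":85},{"translation":[0,0,0],"turn":[0,0,1],"gripper":85},{"translation":[0,0,0],"turn":[0,0,1],"gripper":85},{"translation":[0,0,0],"turn":[0,0,1],"gripper":85},{"translation":[0,0,0],"turn":[0,0,1],"gripper":85}]'
cat > cast.py <<'E'
from h import *
import sys
s=arm.state(); im=capture('wrist'); save(sys.argv[1],im)
print(s['t'],s['tcp_pos'],s['tool_rot'],s['qpos'])
for r in place_of('wrist','cast_center')[:3]: print(r, atz('wrist',r['xy'],.014,s))
E
python3 cast.py w1
```

```text
t: 3.2
tcp_pos: [0.4382, 0.3545, 0.2453]
tool_rot: [0.711, 0.703, 0.0, 0.0]
contact_force: [0.2, -0.6, 0.1]
gripper_width: 0.0851
finger_force: 0.0
3.2 [0.43818111 0.35453626 0.24533938] [7.10966239e-01 7.03226138e-01 7.08450252e-05 1.69821548e-05] [ 5.74335163e-01  4.07185124e-01  1.49935446e+00 -4.57970226e-06
  1.23490743e+00  5.85282883e-01]
{'xy': [343.1, 229.3], 'conf': 0.92} [0.54908415 0.27027849 0.014     ]
{'xy': [235.6, 258.9], 'conf': 0.88} [0.41291422 0.23070987 0.014     ]
{'xy': [262.6, 161.1], 'conf': 0.63} [0.44821123 0.35794048 0.014     ]
```

View pics/w1.png

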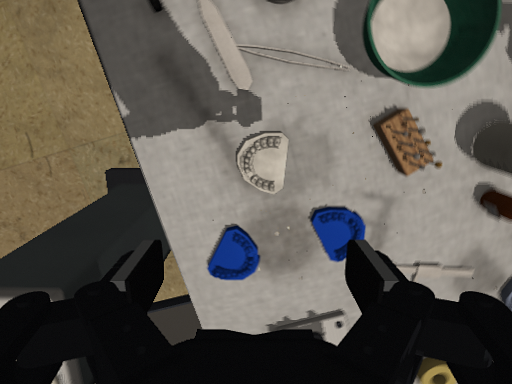

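Run:
```python
from h import *
s=arm.state(); im=cv2.imread('pics/w1.png')
m=np.zeros(im.shape[:2],np.uint8); cv2.grabCut(im,m,(230,122,66,78),np.zeros((1,65)),np.zeros((1,65)),6,cv2.GC_INIT_WITH_RECT)
m=((m==1)|(m==3)).astype(np.uint8); c=max(cv2.findContours(m,0,1)[0],key=cv2.contourArea)[:,0]
P=np.array([atz('wrist',p,.014,s)[:2] for p in c.astype(float)])*1000
H=cv2.convexHull(P.astype(np.float32))[:,0]
# longest near-straight hull side on +x = heel
best=max(((np.ptp(H[abs((H-H.mean(0))@n-((H-H.mean(0))@n).max())<1.5]@[-n[1],n[0]]),a) for a in np.arange(-40,41,1) for n in [np.array([np.cos(np.radians(a)),np.sin(np.radians(a))])]))
print(best)
a=np.radians(best[1]); n=np.array([np.cos(a),np.sin(a)]);t=np.array([-n[1],n[0]])
print('x ext',(P@n).min(),(P@n).max(),'y ext',(P@t).min(),(P@t).max())
print('centre',n*((P@n).min()+(P@n).max())/2+t*((P@t).min()+(P@t).max())/2, P.mean(0), cv2.minAreaRect(P.astype(np.float32)))
v=cv2.resize(im[110:210,210:310],None,fx=5,fy=5); cv2.drawContours(v,[((c-[210,110])*5).astype(int)],-1,(0,0,255),1); cv2.imwrite('pics/seg.png',v)
```

```text
(np.float64(57.6012084420567), np.int64(-5))
x ext 383.24786011852865 442.4631648753757 y ext 357.4212814727522 432.09230821488825
centre [445.68979429 357.27189722] [449.33475622 359.8575356 ] ((446.4987487792969, 356.1795654296875), (74.23001861572266, 59.459835052490234), 88.61813354492188)
```

View pics/seg.png

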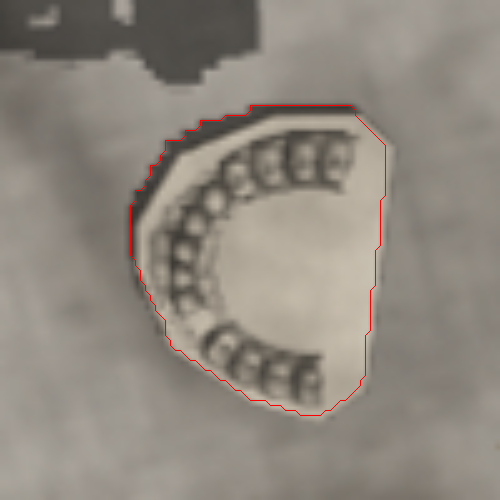

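```bash
python3 -m pendant '[{"translation":[0.07,0.24,0],"turn":[0,0,0.75],"gripper":85},{"translation":[0,0,0.9],"turn":[0,0,0],"gripper":85},{"translation":[0,0,0.9],"turn":[0,0,0],"gripper":85},{"translation":[0,0,0.9],"turn":[0,0,0],"gripper":85},{"translation":[0,0,0],"turn":[0,0,0],"gripper":85}]'
python3 cast.py w2
```

```text
t: 3.8
tcp_pos: [0.4457, 0.3559, 0.1336]
tool_rot: [0.736, 0.677, -0.003, -0.001]
contact_force: [0.1, 0.3, 0.9]
gripper_width: 0.0851
finger_force: 0.0
3.8 [0.44572403 0.3559058  0.13362335] [ 7.35576669e-01  6.77432477e-01 -3.44057447e-03 -6.04620284e-04] [ 5.69141716e-01  5.52350302e-01  1.60022752e+00 -9.77490031e-06
  9.96001436e-01  6.51399049e-01]
{'xy': [235.2, 316.8], 'conf': 0.65} [0.41680011 0.23126683 0.014     ]
```

View pics/w2.png

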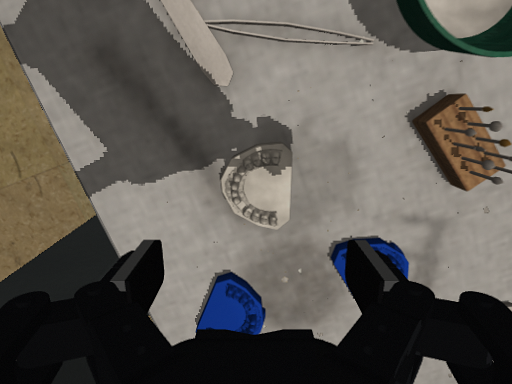

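Run:
```python
from h import *
s=arm.state()
for p,z in [((292,150),.014),((289,226),.014),((221,186),.01),((291,188),.014),((265,143),.014),((275,229),.014)]: print(p,atz('wrist',p,z,s)[:2].round(4))
Rm=R.from_quat(s['tool_rot']).as_matrix();print(Rm.round(3))
```

```text
(292, 150) [0.4814 0.3865]
(289, 226) [0.4754 0.32  ]
(221, 186) [0.4195 0.36  ]
(291, 188) [0.4789 0.3543]
(265, 143) [0.4598 0.394 ]
(275, 229) [0.463  0.3182]
[[ 0.083  0.997 -0.001]
 [ 0.997 -0.083 -0.   ]
 [-0.    -0.001 -1.   ]]
```

```bash
python3 -m pendant '[{"translation":[0,0.09,0.8],"turn":[0,0,0],"gripper":85},{"translation":[0,0,0.8],"turn":[0,0,0],"gripper":85},{"translation":[0,0,0.8],"turn":[0,0,0],"gripper":85},{"translation":[0,0,0.4],"turn":[0,0,0],"gripper":85},{"translation":[0,0,0.1],"turn":[0,0,0],"gripper":85},{"translation":[0,0,0.1],"turn":[0,0,0],"gripper":85},{"translation":[0,0,0],"turn":[0,0,0],"gripper":72},{"translation":[0,0,0],"turn":[0,0,0],"gripper":72}]' 30
python3 -m pendant '[{"translation":[0,0,0.07],"turn":[0,0,0],"gripper":72},{"translation":[0,0,0],"turn":[0,0,0],"gripper":72}]'
```

```text
t: 4.7
tcp_pos: [0.452, 0.3574, 0.0186]
tool_rot: [0.736, 0.676, 0.001, 0.0]
contact_force: [0.1, -0.4, -0.2]
gripper_width: 0.0719
finger_force: 0.0
t: 4.9
tcp_pos: [0.4515, 0.357, 0.0147]
tool_rot: [0.737, 0.676, 0.0, 0.0]
contact_force: [0.8, -0.1, -0.2]
gripper_width: 0.0721
finger_force: 0.0
```

```bash
python3 -m pendant '[{"translation":[0,0,0.06],"turn":[0,0,0],"gripper":66},{"translation":[0,0,0],"turn":[0,0,0],"gripper":50},{"translation":[0,0,0],"turn":[0,0,0],"gripper":50},{"translation":[0,0,0],"turn":[0,0,0],"gripper":50},{"translation":[0,0,0],"turn":[0,0,0],"gripper":50}]' 30
```

```text
t: 5.4
tcp_pos: [0.4513, 0.3569, 0.0122]
tool_rot: [0.737, 0.676, -0.0, 0.0]
contact_force: [-1.7, -1.0, 4.9]
gripper_width: 0.0572
finger_force: 31.0
```

```bash
python3 -m pendant '[{"translation":[0,0,-0.2],"turn":[0,0,0],"gripper":50},{"translation":[0,0,-0.8],"turn":[0,0,0],"gripper":50},{"translation":[0,0,-1],"turn":[0,0,0],"gripper":50},{"translation":[0,0,-1],"turn":[0,0,0],"gripper":50},{"translation":[0,0,-1],"turn":[0,0,0],"gripper":50},{"translation":[0,0,-0.8],"turn":[0,0,0],"gripper":50},{"translation":[-0.95,-0.1,0],"turn":[0,0,0.5],"gripper":50},{"translation":[-0.95,-0.15,0],"turn":[0,0,0.5],"gripper":50},{"translation":[-0.95,-0.2,0],"turn":[0,0,0.5],"gripper":50},{"translation":[-0.95,-0.25,0],"turn":[0,0,0.5],"gripper":50},{"translation":[-0.95,-0.3,0],"turn":[0,0,0.5],"gripper":50},{"translation":[-0.9,-0.35,0],"turn":[0,0,0.5],"gripper":50},{"translation":[-0.9,-0.4,0],"turn":[0,0,0.5],"gripper":50}]'
python3 -m pendant '[{"translation":[0,0,0],"turn":[0,0,1],"gripper":50},{"translation":[0,0,0],"turn":[0,0,1],"gripper":50},{"translation":[0,0,0],"turn":[0,0,1],"gripper":50},{"translation":[0,0,0],"turn":[0,0,1],"gripper":50},{"translation":[0,0,0],"turn":[0,0,1],"gripper":50},{"translation":[0,0,0],"turn":[0,0,1],"gripper":50},{"translation":[0,0,0],"turn":[0,0,1],"gripper":50},{"translation":[0,0,0],"turn":[0,0,1],"gripper":50},{"translation":[0,0,0],"turn":[0,0,1],"gripper":50},{"translation":[0,0,0],"turn":[0,0,0.5],"gripper":50},{"translation":[0,0,0],"turn":[0,0,0],"gripper":50}]'
cat > hold.py <<'E'
from h import *
import sys
s=arm.state(); im=capture('wrist'); save(sys.argv[1],im)
print(s['t'],s['tcp_pos'],R.from_quat(s['tool_rot']).as_matrix().round(3).tolist(),s['qpos'].round(3),s['gripper_width'])
for n,z in [('bed_center',.016),('bar_hinge',.066),('column_foot',.012),('bolt_side',.012),('tab_top',None),('foot_root',None),('holder',0),('cast_center',.0)]:
    for r in place_of('wrist',n)[:2]: print(n,np.round(r['xy'],1),round(r['conf'],2), atz('wrist',r['xy'],z,s)[:2].round(4) if z is not None else '')
print(np.array(camera_info('wrist')['T_tool_cam']).round(3))
E
python3 hold.py w3
```

```text
t: 6.7
tcp_pos: [0.3215, 0.1223, 0.2044]
tool_rot: [0.848, 0.53, 0.0, 0.0]
contact_force: [0.4, -0.1, -0.7]
gripper_width: 0.0571
finger_force: 32.6
t: 7.8
tcp_pos: [0.3224, 0.1234, 0.2044]
tool_rot: [0.998, 0.062, 0.0, -0.0]
contact_force: [-0.7, -0.0, -1.5]
gripper_width: 0.0571
finger_force: 32.6
7.8 [0.32241448 0.12339238 0.20439353] [[0.992, 0.123, 0.0], [0.123, -0.992, 0.0], [0.0, -0.0, -1.0]] [ 0.192  0.162  2.031 -0.     0.948  1.639] 0.057133396003639585
bolt_side [299.8   7.1] 0.64 [0.4833 0.0996]
cast_center [252.8 261.1] 0.87 [0.2112 0.1105]
cast_center [156.1  65.3] 0.72 [0.4166 0.2343]
[[-0.     0.963  0.27   0.068]
 [ 1.     0.    -0.001  0.   ]
 [-0.001  0.27  -0.963 -0.129]
 [ 0.     0.     0.     1.   ]]
```

View pics/w3.png

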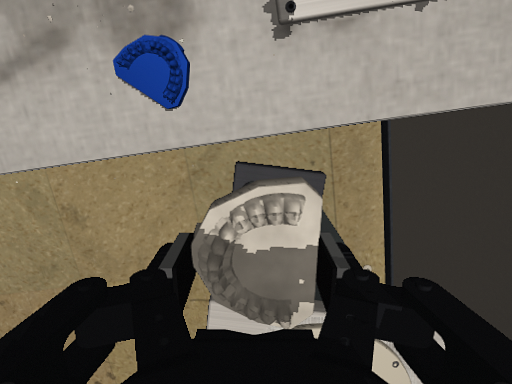

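The heel lies flat on the right pad, with the cast held level at about (255,250). Only the holder's plate corner shows, at (290,7), so I'll move closer to see the rest of the holder.

```bash
python3 -m pendant '[{"translation":[0.76,0.6,0],"turn":[0,0,0],"gripper":50},{"translation":[0.76,0.6,0],"turn":[0,0,0],"gripper":50},{"translation":[0.76,0.6,0],"turn":[0,0,0],"gripper":50},{"translation":[0,0,0],"turn":[0,0,0],"gripper":50}]'
python3 hold.py w4
python3 - <<'E'
from h import *
s=arm.state()
for p in [(252.8,261.1)]:
  pass
for r in place_of('wrist','cast_center')[:1]:
  P=atz('wrist',r['xy'],s['tcp_pos'][2]+.002,s); Rm=R.from_quat(s['tool_rot']).as_matrix(); print('cast in tool',Rm.T@(P-s['tcp_pos']))
E
```

```text
t: 8.65
tcp_pos: [0.4261, 0.0613, 0.2042]
tool_rot: [0.998, 0.061, 0.002, 0.0]
contact_force: [0.6, 0.0, -1.0]
gripper_width: 0.0572
finger_force: 32.6
8.65 [0.42609256 0.06132124 0.20422168] [[0.993, 0.122, 0.003], [0.122, -0.993, -0.0], [0.003, 0.001, -1.0]] [ 4.000e-03  2.770e-01  1.857e+00 -1.000e-03  1.004e+00  1.453e+00] 0.0572169033373816
bed_center [285.6  58.6] 0.8 [0.5406 0.0442]
bar_hinge [403.9  31.4] 0.63 [ 0.5654 -0.0424]
bar_hinge [216.1  67.6] 0.47 [0.5195 0.1031]
column_foot [216.1  70.8] 0.56 [0.5218 0.1097]
bolt_side [224.5 113.7] 0.88 [0.4821 0.0975]
bolt_side [286.3  60.7] 0.28 [0.5394 0.0429]
holder [290.1  62.3] 0.94 [0.5401 0.0379]
cast_center [251.9 259.4] 0.88 [0.3178 0.0498]
cast_center [51.8 18. ] 0.88 [0.5535 0.2771]
[[-0.     0.963  0.27   0.068]
 [ 1.     0.    -0.001  0.   ]
 [-0.001  0.27  -0.963 -0.129]
 [ 0.     0.     0.     1.   ]]
cast in tool [ 0.00032389 -0.00055916 -0.00199999]
```

View pics/w4.png

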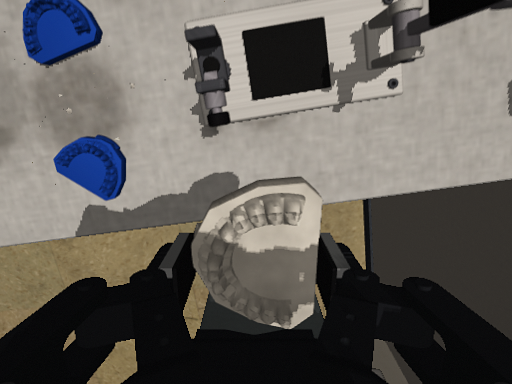

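Run:
```python
from h import *
s=arm.state(); im=cv2.imread('pics/w4.png',0)
m=np.zeros_like(im); m[5:112,235:340]=(im[5:112,235:340]<45); c=max(cv2.findContours(cv2.morphologyEx(m,cv2.MORPH_OPEN,np.ones((5,5))),0,1)[0],key=cv2.contourArea)[:,0]
P=np.array([atz('wrist',p,.016,s)[:2] for p in c.astype(float)])*1000
print(cv2.minAreaRect(P.astype(np.float32)), P.mean(0), cv2.approxPolyDP(c,5,True)[:,0].tolist())
q=[atz('wrist',p,.012,s)[:2] for p in [(224,124),(403,93)]]; print(q, np.degrees(np.arctan2(*(q[1]-q[0])[::-1])))
```

```text
((535.06005859375, 45.34018325805664), (62.894718170166016, 77.25172424316406), 16.374670028686523) [535.78306459  45.30275987] [[323, 18], [243, 31], [253, 98], [330, 86]]
[array([0.46674183, 0.09941507]), array([ 0.51970123, -0.07484184])] -73.09515025907166
```

```bash
python3 -m pendant '[{"translation":[0.6,0.05,0],"turn":[0,0,0.5],"gripper":50},{"translation":[0.6,0.05,0],"turn":[0,0,0.5],"gripper":50},{"translation":[0,0,0],"turn":[0,0,0.5],"gripper":50},{"translation":[0,0,0],"turn":[0,0,0],"gripper":50},{"translation":[0,0,0],"turn":[0,0,0],"gripper":50}]'
cat > bed.py <<'E'
from h import *
s=arm.state(); im=capture('wrist'); save('w5',im)
def quad(cam,im,px,thr=55):
    g=cv2.cvtColor(im,cv2.COLOR_RGB2GRAY); m=(g<thr).astype(np.uint8)
    w=45 if cam=='wrist' else 18
    M=np.zeros_like(m); x,y=map(int,px); sl=(slice(max(0,y-w),y+w),slice(max(0,x-w-10),x+w+10)); M[sl]=m[sl]
    M=cv2.morphologyEx(M,cv2.MORPH_OPEN,np.ones((3,3)) if cam!='wrist' else np.ones((7,7)))
    n,l,st,_=cv2.connectedComponentsWithStats(M); 
    c=max(cv2.findContours((l==l[y,x]).astype(np.uint8),0,1)[0],key=cv2.contourArea)[:,0]
    P=np.array([atz(cam,p,.016,s)[:2] for p in c.astype(float)])*1000
    print(cam,cv2.minAreaRect(P.astype(np.float32)),cv2.approxPolyDP(c,5 if cam=='wrist' else 2,True)[:,0].tolist())
p=proj('wrist',[[.537,.045,.016]],s)[0]; print(p,s['tcp_pos'],R.from_quat(s['tool_rot']).as_matrix().round(3).tolist())
quad('wrist',im,p)
for c in ['top','scene']:
    quad(c,capture(c),proj(c,[[.537,.045,.016]])[0])
for n,z in [('bed_center',.016),('bar_hinge',.066),('column_foot',.012),('bolt_side',.012)]:
    for r in place_of('wrist',n)[:1]: print(n,np.round(r['xy'],1), atz('wrist',r['xy'],z,s)[:2].round(4))
E
python3 bed.py
```

```text
t: 9.65
tcp_pos: [0.4695, 0.0641, 0.204]
tool_rot: [1.0, -0.015, -0.0, 0.0]
contact_force: [-1.0, -0.3, -1.1]
gripper_width: 0.0574
finger_force: 32.6
[270.58032578 104.84952677] [0.4694649  0.06409848 0.20401071] [[1.0, -0.031, -0.001], [-0.031, -1.0, -0.0], [-0.001, 0.0, -1.0]]
wrist ((540.912353515625, 42.547637939453125), (63.26827621459961, 77.83252716064453), 15.993742942810059) [[302, 59], [228, 81], [245, 140], [317, 120]]Traceback (most recent call last):
  File "bed.py", line 15, in <module>
    quad(c,capture(c),proj(c,[[.537,.045,.016]])[0])
    ~~~~^^^^^^^^^^^^^^^^^^^^^^^^^^^^^^^^^^^^^^^^^^^^
  File "bed.py", line 10, in quad
    P=np.array([atz(cam,p,.016,s)[:2] for p in c.astype(float)])*1000
                ~~~^^^^^^^^^^^^^^
  File "h.py", line 14, in atz
    o,d=ray(cam,px,st); return o+d*(z-o[2])/d[2]
        ~~~^^^^^^^^^^^
  File "h.py", line 12, in ray
    T=T_cw(cam,st); return T[:3,3],T[:3,:3]@np.array([u[0],-u[1],-1])
  File "h.py", line 5, in T_cw
    ci=camera_info(cam)
ValueError: time passes only in moves, steps and waits
```

View pics/w5.png

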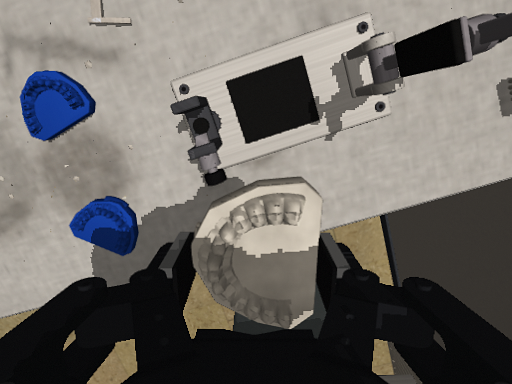

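```bash
sed -i 's/^def T_cw/from functools import lru_cache\n_ci=camera_info\n@lru_cache(None)\ndef camera_info(c): return _ci(c)\ndef T_cw/' h.py
cat > fit.py <<'E'
from h import *
from scipy.optimize import least_squares
B=np.array([[39,32],[-39,32],[-39,-32],[39,-32]])/1000
# wrist views: image corners in order holder (+x,+y),(-x,+y),(-x,-y),(+x,-y)
V=[({'tcp_pos':[0.42609,0.06132,0.20422],'tool_rot':None,'M':[[0.993,.122,.003],[.122,-.993,0],[.003,.001,-1]]},[[323.5,17.5],[243.5,30.5],[252.5,99],[330.5,87]]),
   ({'tcp_pos':[0.46946,0.0641,0.20401],'M':[[1,-.031,-.001],[-.031,-1,0],[-.001,0,-1]]},[[302.5,58],[227.5,81],[244.5,141],[318,120.5]])]
for s,_ in V: s['tool_rot']=R.from_matrix(s['M']).as_quat()
k,D=K(camera_info('wrist')); Tc=np.array(camera_info('wrist')['T_tool_cam'])
top=None
def res(p,cal=True):
    x,y,a=p[:3]; c,sn=np.cos(a),np.sin(a)
    P=np.c_[B@np.array([[c,sn],[-sn,c]])+[x,y],np.full(4,.016)]
    r=[]
    for s,px in V:
        T=np.eye(4);T[:3,:3]=R.from_quat(s['tool_rot']).as_matrix();T[:3,3]=s['tcp_pos']
        E=np.eye(4);E[:3,:3]=R.from_rotvec(p[3:6]).as_matrix();E[:3,3]=p[6:9]
        W=np.linalg.inv(T@Tc@E); q=(P@W[:3,:3].T+W[:3,3])*[1,-1,-1]
        r.append((cv2.projectPoints(q,np.zeros(3),np.zeros(3),k,D)[0][:,0]-px).ravel())
    return np.r_[np.concatenate(r),np.array(p[3:6])/.01,np.array(p[6:9])/.002]
f=least_squares(res,[.54,.043,-1.28]+[0]*6); print(f.x.round(4),np.degrees(f.x[2]),f.fun.round(1))
J=np.linalg.inv(f.jac.T@f.jac); print(np.sqrt(np.diag(J))[:3])
E
python3 fit.py
python3 - <<'E'
from h import *
im=capture('top'); g=cv2.cvtColor(im,cv2.COLOR_RGB2GRAY); p=proj('top',[[.54,.042,.016]])[0]; print(p,g[185:200,255:275].mean())
im2=cv2.imread('pics/top0.png',0); m=np.zeros_like(im2); m[175:215,245:287]=im2[175:215,245:287]<60
c=max(cv2.findContours(m,0,1)[0],key=cv2.contourArea)[:,0]
P=np.array([atz('top',q,.016)[:2] for q in c.astype(float)])*1000; print(cv2.minAreaRect(P.astype(np.float32)))
im2=cv2.imread('pics/scene0.png',0); m=np.zeros_like(im2); m[202:236,250:298]=im2[202:236,250:298]<50
c=max(cv2.findContours(m,0,1)[0],key=cv2.contourArea)[:,0]
P=np.array([atz('scene',q,.016)[:2] for q in c.astype(float)])*1000; print(cv2.minAreaRect(P.astype(np.float32)))
E
```

```text
[ 5.4220e-01  4.2900e-02 -1.3097e+00  4.4000e-03  1.1000e-03  5.0000e-04
 -4.0000e-04 -1.0000e-03  4.1000e-03] -75.04164637717808 [ 1.1  0.3 -0.7 -0.6 -0.3  0.  -0.4  0.9  0.3 -1.9 -1.5 -0.6  0.7  1.9
  0.6  0.3  0.4  0.1  0.  -0.2 -0.5  2. ]
[0.00307622 0.00288285 0.01124378]
[265.54188005 193.61526585] 130.21
((539.1821899414062, 43.27791213989258), (61.13131332397461, 75.23963165283203), 16.59867286682129)
((538.8850708007812, 40.3341064453125), (64.68191528320312, 75.57775115966797), 15.928298950195312)
```

```bash
python3 -m pendant '[{"translation":[0.9,0.25,0],"turn":[0,0,0],"gripper":50},{"translation":[0.9,0.25,0],"turn":[0,0,0],"gripper":50},{"translation":[0,0,0],"turn":[0,0,-1],"gripper":50},{"translation":[0,0,0],"turn":[0,0,-1],"gripper":50},{"translation":[0,0,0],"turn":[0,0,-1],"gripper":50},{"translation":[0,0,0],"turn":[0,0,-1],"gripper":50},{"translation":[0,0,0],"turn":[0,0,-1],"gripper":50},{"translation":[0,0,0],"turn":[0,0,-1],"gripper":50},{"translation":[0,0,0],"turn":[0,0,-1],"gripper":50},{"translation":[0,0,0],"turn":[0,0,-1],"gripper":50},{"translation":[0,0,0],"turn":[0,0,-1],"gripper":50},{"translation":[0,0,0],"turn":[0,0,-1],"gripper":50},{"translation":[0,0,0],"turn":[0,0,-1],"gripper":50},{"translation":[0,0,0],"turn":[0,0,-1],"gripper":50},{"translation":[0,0,0],"turn":[0,0,-1],"gripper":50},{"translation":[0,0,0],"turn":[0,0,-1],"gripper":50},{"translation":[0,0,0],"turn":[0,0,-1],"gripper":50},{"translation":[0,0,0],"turn":[0,0,-1],"gripper":50},{"translation":[0,0,0],"turn":[0,0,-1],"gripper":50},{"translation":[0,0,0],"turn":[0,0,-1],"gripper":50}]'
cat > st.py <<'E'
from h import *
s=arm.state(); M=R.from_quat(s['tool_rot']).as_matrix()
print(s['t'],s['tcp_pos'].round(4),M.round(3).tolist(),'yaw tool y',np.degrees(np.arctan2(M[1,1],M[0,1])).round(2),s['qpos'].round(3),s['contact_force'].round(1))
hx=np.array([np.cos(np.radians(-73.8)),np.sin(np.radians(-73.8))]);hy=np.array([-hx[1],hx[0]]); d=s['tcp_pos'][:2]-[.540,.042]; print('holder xy mm',1000*d@hx,1000*d@hy)
E
python3 st.py
```

```text
t: 11.8
tcp_pos: [0.541, 0.0417, 0.2041]
tool_rot: [0.599, 0.801, -0.0, -0.0]
contact_force: [-0.3, -1.2, -0.9]
gripper_width: 0.0574
finger_force: 32.6
11.8 [0.541  0.0417 0.2041] [[-0.283, 0.959, -0.0], [0.959, 0.283, -0.0], [0.0, -0.0, -1.0]] yaw tool y 16.41 [-0.033  0.425  1.601 -0.     1.116 -0.32 ] [-0.3 -1.2 -0.9]
holder xy mm 0.6123788234185963 0.8936069980935926
```

```bash
python3 -m pendant '[{"translation":[0,0,0.9],"turn":[0,0,0],"gripper":50},{"translation":[0,0,0.9],"turn":[0,0,0],"gripper":50},{"translation":[0,0,0.9],"turn":[0,0,0],"gripper":50},{"translation":[0,0,0.7],"turn":[0,0,0],"gripper":50},{"translation":[0,0,0.5],"turn":[0,0,0],"gripper":50},{"translation":[0,0,0.3],"turn":[0,0,0],"gripper":50},{"translation":[0,0,0.1],"turn":[0,0,0],"gripper":50},{"translation":[0,0,0],"turn":[0,0,0],"gripper":50}]'
python3 -m pendant '[{"translation":[0,0,0.03],"turn":[0,0,0],"gripper":50},{"translation":[0,0,0.03],"turn":[0,0,0],"gripper":50},{"translation":[0,0,0],"turn":[0,0,0],"gripper":50}]'; python3 st.py
```

```text
t: 12.6
tcp_pos: [0.5414, 0.0416, 0.0322]
tool_rot: [0.601, 0.799, -0.0, 0.0]
contact_force: [-0.0, -0.2, -1.0]
gripper_width: 0.0573
finger_force: 32.6
t: 12.9
tcp_pos: [0.5416, 0.0416, 0.0302]
tool_rot: [0.601, 0.799, 0.0, 0.0]
contact_force: [0.3, 0.1, -1.0]
gripper_width: 0.0571
finger_force: 32.6
12.9 [0.5416 0.0416 0.0302] [[-0.278, 0.961, 0.001], [0.961, 0.278, -0.0], [-0.0, 0.001, -1.0]] yaw tool y 16.12 [-0.033  0.684  1.744 -0.     0.713 -0.315] [ 0.3  0.1 -1. ]
holder xy mm 0.8277922499420705 1.4384727837742628
```

Now down in 1 mm steps until it touches, then release.

```bash
python3 -m pendant '[{"translation":[0,0,0.025],"turn":[0,0,0],"gripper":50},{"translation":[0,0,0.025],"turn":[0,0,0],"gripper":50},{"translation":[0,0,0],"turn":[0,0,0],"gripper":50}]'; python3 st.py
```

```text
t: 13.2
tcp_pos: [0.5415, 0.0416, 0.0282]
tool_rot: [0.601, 0.799, 0.0, 0.0]
contact_force: [-0.7, -0.7, 9.9]
gripper_width: 0.0567
finger_force: 34.1
13.2 [0.5415 0.0416 0.0282] [[-0.278, 0.961, 0.001], [0.961, 0.278, -0.0], [-0.0, 0.001, -1.0]] yaw tool y 16.12 [-0.033  0.687  1.745 -0.     0.709 -0.315] [-0.7 -0.7  9.9]
holder xy mm 0.7769030640012726 1.3773728122280038
```

```bash
python3 -m pendant '[{"translation":[0,0,0],"turn":[0,0,0],"gripper":65},{"translation":[0,0,0],"turn":[0,0,0],"gripper":75},{"translation":[0,0,0],"turn":[0,0,0],"gripper":85},{"translation":[0,0,0],"turn":[0,0,0],"gripper":85},{"translation":[0,0,-0.3],"turn":[0,0,0],"gripper":85},{"translation":[0,0,-0.9],"turn":[0,0,0],"gripper":85},{"translation":[0,0,-1],"turn":[0,0,0],"gripper":85},{"translation":[0,0,-1],"turn":[0,0,0],"gripper":85},{"translation":[0,0,-0.8],"turn":[0,0,0],"gripper":85},{"translation":[-1,0,0],"turn":[0,0,0],"gripper":85},{"translation":[0,0,0],"turn":[0,0,0],"gripper":85},{"translation":[0,0,0],"turn":[0,0,0],"gripper":85}]'; python3 st.py; python3 hold.py w6
```

```text
t: 14.4
tcp_pos: [0.5524, 0.0027, 0.1884]
tool_rot: [0.602, 0.799, 0.0, 0.0]
contact_force: [0.5, 0.9, -1.0]
gripper_width: 0.0849
finger_force: 0.0
14.4 [0.5524 0.0027 0.1884] [[-0.276, 0.961, 0.001], [0.961, 0.276, 0.0], [-0.0, 0.001, -1.0]] yaw tool y 16.04 [-0.103  0.456  1.596  0.     1.088 -0.383] [ 0.5  0.9 -1. ]
holder xy mm 41.22123557834322 0.8848237359340612
14.4 [0.55235005 0.00266237 0.18842209] [[-0.276, 0.961, 0.001], [0.961, 0.276, 0.0], [-0.0, 0.001, -1.0]] [-0.103  0.456  1.596  0.     1.088 -0.383] 0.08487081525827615
column_foot [253.2  60.1] 0.66 [0.5217 0.1057]
bolt_side [207.8  58.8] 0.65 [0.4812 0.0953]
bolt_side [252.7 134.9] 0.52 [0.5401 0.0399]
cast_center [254.  135.4] 0.8 [0.5417 0.0387]
[[-0.     0.963  0.27   0.068]
 [ 1.    -0.     0.001  0.   ]
 [ 0.001  0.27  -0.963 -0.129]
 [ 0.     0.     0.     1.   ]]
```

View pics/w6.png

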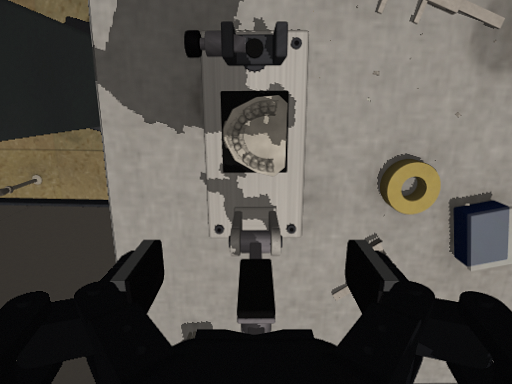

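The cast stands on the bed at about (255,135), inside the bed's black outline of (221–288, 91–172), with its heel parallel to the bed. I'll check the centring with numbers.

Run:
```python
from h import *
s=arm.state(); im=cv2.imread('pics/w6.png',0)
print('rows @col240',im[86:100,230].tolist()); 
for c in (235,255,275): print('col',c,'bottom',im[160:182,c].tolist(),'top',im[86:104,c].tolist())
for r in (110,135,160): print('row',r,'L',im[r,214:240].tolist(),'R',im[r,278:294].tolist())
```

```text
rows @col240 [87, 87, 86, 88, 87, 11, 4, 5, 8, 7, 8, 6, 7, 7]
col 235 bottom [108, 20, 12, 14, 12, 8, 7, 4, 5, 5, 7, 4, 32, 76, 81, 80, 79, 79, 78, 77, 78, 79] top [87, 87, 88, 89, 87, 12, 5, 7, 7, 7, 6, 6, 6, 6, 7, 6, 7, 6]
col 255 bottom [158, 147, 112, 100, 106, 116, 122, 111, 126, 163, 173, 141, 83, 158, 164, 163, 162, 163, 162, 162, 163, 162] top [168, 169, 162, 168, 100, 2, 4, 6, 7, 3, 4, 44, 91, 88, 87, 86, 72, 68]
col 275 bottom [165, 162, 159, 157, 157, 157, 156, 157, 157, 157, 154, 156, 158, 159, 158, 152, 161, 161, 161, 161, 162, 162] top [86, 85, 85, 87, 67, 4, 6, 6, 3, 61, 87, 84, 85, 84, 70, 68, 74, 75]
row 110 L [79, 81, 83, 84, 85, 87, 72, 19, 4, 5, 7, 5, 5, 6, 6, 5, 3, 26, 70, 94, 90, 89, 86, 86, 86, 86] R [87, 87, 87, 87, 86, 85, 83, 84, 77, 42, 51, 85, 83, 84, 83, 80]
row 135 L [154, 151, 154, 160, 162, 162, 166, 130, 22, 56, 87, 106, 108, 100, 72, 80, 90, 68, 53, 61, 70, 69, 67, 62, 68, 114] R [91, 91, 91, 91, 91, 90, 92, 85, 48, 52, 128, 162, 163, 159, 158, 159]
row 160 L [157, 154, 151, 154, 160, 163, 164, 167, 127, 3, 11, 14, 13, 16, 14, 13, 14, 15, 13, 11, 36, 108, 158, 166, 168, 167] R [162, 162, 162, 163, 163, 167, 152, 82, 7, 107, 165, 159, 158, 157, 160, 163]
```

Measured against the bed, the cast sits about 2 mm towards the hinge and is square within 1°. One regrip will fix that.

```bash
python3 -m pendant '[{"translation":[1,0,0],"turn":[0,0,0],"gripper":85},{"translation":[0,0,1],"turn":[0,0,0],"gripper":85},{"translation":[0,0,1],"turn":[0,0,0],"gripper":85},{"translation":[0,0,0.9],"turn":[0,0,0],"gripper":85},{"translation":[0,0,0.7],"turn":[0,0,0],"gripper":85},{"translation":[0,0,0.3],"turn":[0,0,0],"gripper":85},{"translation":[0,0,0.07],"turn":[0,0,0],"gripper":75},{"translation":[0,0,0],"turn":[0,0,0],"gripper":50},{"translation":[0,0,0],"turn":[0,0,0],"gripper":50},{"translation":[0,0,0],"turn":[0,0,0],"gripper":50},{"translation":[0,0,0],"turn":[0,0,0],"gripper":50}]' 30; python3 st.py
python3 -m pendant '[{"translation":[0,0,-0.1],"turn":[0,0,0],"gripper":50},{"translation":[0.055,0,0],"turn":[0,0,0],"gripper":50},{"translation":[0,0,0.05],"turn":[0,0,0],"gripper":50},{"translation":[0,0,0.05],"turn":[0,0,0],"gripper":50},{"translation":[0,0,0.02],"turn":[0,0,0],"gripper":50},{"translation":[0,0,0],"turn":[0,0,0],"gripper":50}]'; python3 st.py
```

```text
t: 15.95
tcp_pos: [0.5422, 0.0416, 0.0301]
tool_rot: [0.601, 0.799, 0.001, 0.001]
contact_force: [-1.0, 1.0, 9.9]
gripper_width: 0.0566
finger_force: 33.5
15.95 [0.5422 0.0416 0.0301] [[-0.278, 0.961, 0.002], [0.961, 0.278, -0.0], [-0.001, 0.002, -1.0]] yaw tool y 16.12 [-0.033  0.684  1.744  0.     0.712 -0.315] [-1.   1.   9.9]
holder xy mm 0.9664681565547251 1.9861574769496826
t: 16.55
tcp_pos: [0.5408, 0.0437, 0.0292]
tool_rot: [0.601, 0.799, 0.0, 0.0]
contact_force: [-6.7, -0.5, 32.6]
gripper_width: 0.0568
finger_force: 38.3
16.55 [0.5408 0.0437 0.0292] [[-0.278, 0.961, 0.001], [0.961, 0.278, -0.0], [-0.0, 0.001, -1.0]] yaw tool y 16.13 [-0.029  0.685  1.746 -0.     0.71  -0.311] [-6.7 -0.5 32.6]
holder xy mm -1.431406760999713 1.2998937369855086
```

```bash
python3 -m pendant '[{"translation":[0,0,-0.03],"turn":[0,0,0],"gripper":50},{"translation":[0,0,0],"turn":[0,0,0],"gripper":60},{"translation":[0,0,0],"turn":[0,0,0],"gripper":70},{"translation":[0,0,0],"turn":[0,0,0],"gripper":85},{"translation":[0,0,0],"turn":[0,0,0],"gripper":85},{"translation":[0,0,-0.3],"turn":[0,0,0],"gripper":85},{"translation":[0,0,-0.9],"turn":[0,0,0],"gripper":85},{"translation":[0,0,-1],"turn":[0,0,0],"gripper":85},{"translation":[0,0,-1],"turn":[0,0,0],"gripper":85},{"translation":[0,0,-0.8],"turn":[0,0,0],"gripper":85},{"translation":[-1,0,0],"turn":[0,0,0],"gripper":85},{"translation":[-0.05,0,0],"turn":[0,0,0],"gripper":85},{"translation":[0,0,0],"turn":[0,0,0],"gripper":85}]'; python3 st.py; python3 hold.py w7
python3 - <<'E'
import cv2
im=cv2.imread('pics/w7.png',0)
for c in (255,275,280): print('col',c,'bottom',im[162:182,c].tolist(),'top',im[84:102,c].tolist())
for r in (110,135,160): print('row',r,'L',im[r,216:240].tolist(),'R',im[r,278:294].tolist())
E
python3 - <<'E'
from h import *
for c in ['scene','top']:
    im=capture(c); save(c+'1',im)
    for n in ['tab_top','foot_root','bar_hinge']:
        for r in place_of(c,n)[:2]: print(c,n,np.round(r['xy'],1),round(r['conf'],2))
h=np.radians(-73.8);hx=np.array([np.cos(h),np.sin(h)])
# bar angle: project tab for theta
for th in np.arange(1.5,2.5,.1):
    d=np.array([-np.cos(th),np.sin(th)]); nn=np.array([np.sin(th),np.cos(th)])
    p=np.array([.09,.066])+.205*d+.007*nn; P=np.r_[[.540,.042]+hx*p[0],p[1]]
    print(round(th,2),P.round(3),proj('scene',P)[0].round(1),proj('top',P)[0].round(1))
E
```

```text
t: 17.85
tcp_pos: [0.5523, 0.0027, 0.1899]
tool_rot: [0.602, 0.799, 0.0, 0.0]
contact_force: [0.2, -0.3, -0.2]
gripper_width: 0.085
finger_force: 0.0
17.85 [0.5523 0.0027 0.1899] [[-0.276, 0.961, 0.0], [0.961, 0.276, -0.0], [-0.0, 0.0, -1.0]] yaw tool y 16.03 [-0.103  0.455  1.595 -0.     1.092 -0.383] [ 0.2 -0.3 -0.2]
holder xy mm 41.18133987959002 0.8880339853577617
17.85 [0.552342   0.00270157 0.18986456] [[-0.276, 0.961, 0.0], [0.961, 0.276, -0.0], [-0.0, 0.0, -1.0]] [-0.103  0.455  1.595 -0.     1.092 -0.383] 0.08499555689104543
bar_hinge [254.  238.5] 0.85 [ 0.565  -0.0423]
column_foot [251.4  57.9] 0.78 [0.5195 0.1073]
bolt_side [208.7  58.8] 0.75 [0.4818 0.0957]
foot_root [255.6 321.6] 0.97 
cast_center [255.  130.6] 0.7 [0.5414 0.0435]
[[-0.     0.963  0.27   0.068]
 [ 1.    -0.     0.001  0.   ]
 [ 0.001  0.27  -0.963 -0.129]
 [ 0.     0.     0.     1.   ]]
col 255 bottom [112, 120, 112, 124, 151, 177, 157, 59, 5, 20, 94, 170, 164, 162, 162, 161, 162, 162, 163, 163] top [168, 169, 169, 174, 98, 87, 88, 8, 1, 2, 35, 90, 89, 86, 87, 74, 67, 70]
col 275 bottom [155, 155, 156, 
[... 922 characters left out ...]
 135.9] 0.74
scene foot_root [323.9 179.8] 0.64
scene bar_hinge [316.1 208.8] 0.61
scene bar_hinge [395.6 269.4] 0.48
top bar_hinge [264.8 193.7] 0.42
1.5 [ 0.563 -0.037  0.271] [317.9 132.7] [309.4 170.9]
1.6 [ 0.569 -0.057  0.271] [329.1 134.3] [319.5 167.8]
1.7 [ 0.574 -0.076  0.268] [340.1 136.8] [329.2 164.9]
1.8 [ 0.58  -0.096  0.264] [350.9 140.1] [338.4 162.2]
1.9 [ 0.585 -0.114  0.258] [361.3 144.3] [347.  159.9]
2.0 [ 0.591 -0.132  0.249] [371.1 149.2] [354.7 157.9]
2.1 [ 0.596 -0.15   0.239] [380.1 154.8] [361.5 156.2]
2.2 [ 0.6   -0.166  0.228] [388.2 161. ] [367.4 154.9]
2.3 [ 0.605 -0.181  0.214] [395.4 167.7] [372.2 153.9]
2.4 [ 0.609 -0.194  0.199] [401.5 174.8] [376.  153.3]
```

```bash
python3 -m pendant '[{"translation":[0,0,-0.9],"turn":[0,0,0],"gripper":40},{"translation":[0,0,-0.9],"turn":[0,0,0],"gripper":0},{"translation":[0,0,-0.9],"turn":[0,0,0],"gripper":0},{"translation":[0,0,-0.9],"turn":[0,0,0],"gripper":0},{"translation":[0,0,-0.1],"turn":[0,0,0],"gripper":0},{"translation":[0,0,0],"turn":[0,0,0],"gripper":0},{"translation":[-0.7,-0.02,0],"turn":[0,0,0],"gripper":0},{"translation":[-0.7,0,0],"turn":[0,0,0],"gripper":0},{"translation":[-0.7,0,0],"turn":[0,0,0],"gripper":0},{"translation":[-0.7,0,0],"turn":[0,0,0],"gripper":0},{"translation":[0,0,0],"turn":[0,0,0],"gripper":0},{"translation":[0,0,0.6],"turn":[0,0,0],"gripper":0},{"translation":[0,0,0.5],"turn":[0,0,0],"gripper":0},{"translation":[0,0,0],"turn":[0,0,0],"gripper":0}]'; python3 st.py
python3 - <<'E'
import numpy as np
th=np.r_[1.72,np.linspace(1.65,.3,19)]
C=np.c_[90-212*np.cos(th)+7*np.sin(th)+11, 66+212*np.sin(th)+7*np.cos(th)+14]
d=np.diff(C,axis=0)/40
print(C[0],C[-1]); 
for t,c,e in zip(th[1:],C[1:],d): print(round(t,2),c.round(0),[-e[0].round(2),0,-e[1].round(2)])
E
```

```text
t: 20.1
tcp_pos: [0.5808, -0.1035, 0.2896]
tool_rot: [0.601, 0.799, -0.001, -0.003]
contact_force: [0.1, 0.4, -0.7]
gripper_width: -0.0
finger_force: 0.0
20.1 [ 0.5808 -0.1035  0.2896] [[-0.278, 0.961, -0.006], [0.961, 0.278, 0.002], [0.004, -0.005, -1.0]] yaw tool y 16.12 [-0.278  0.408  1.368  0.     1.373 -0.559] [ 0.1  0.4 -0.7]
holder xy mm 151.14217369691897 -1.3849948597897495
[139.43617682 288.60407549] [-99.46269425 149.33763924]
1.65 [125. 291.] [np.float64(0.37), 0, np.float64(-0.05)]
1.58 [109. 292.] [np.float64(0.4), 0, np.float64(-0.03)]
1.5 [ 93. 292.] [np.float64(0.4), 0, np.float64(0.0)]
1.42 [ 77. 291.] [np.float64(0.4), 0, np.float64(0.03)]
1.35 [ 61. 288.] [np.float64(0.39), 0, np.float64(0.06)]
1.27 [ 46. 285.] [np.float64(0.39), 0, np.float64(0.09)]
1.2 [ 31. 280.] [np.float64(0.38), 0, np.float64(0.12)]
1.12 [ 16. 274.] [np.float64(0.37), 0, np.float64(0.15)]
1.05 [  2. 267.] [np.float64(0.36), 0, np.float64(0.17)]
0.98 [-12. 259.] [np.float64(0.34), 0, np.float64(0.2)]
0.9 [-25. 250.] [np.float64(0.33), 0, np.float64(0.22)]
0.82 [-38. 240.] [np.float64(0.31), 0, np.float64(0.25)]
0.75 [-49. 230.] [np.float64(0.29), 0, np.float64(0.27)]
0.68 [-60. 218.] [np.float64(0.27), 0, np.float64(0.29)]
0.6 [-70. 205.] [np.float64(0.25), 0, np.float64(0.31)]
0.52 [-79. 192.] [np.float64(0.22), 0, np.float64(0.33)]
0.45 [-87. 179.] [np.float64(0.2), 0, np.float64(0.34)]
0.38 [-94. 164.] [np.float64(0.17), 0, np.float64(0.36)]
0.3 [-99. 149.] [np.float64(0.14), 0, np.float64(0.37)]
```

```bash
python3 -m pendant '[{"translation":[0.2,0.02,0.08],"turn":[0,0,0],"gripper":0},{"translation":[0.2,0,0],"turn":[0,0,0],"gripper":0},{"translation":[0.3,0,-0.03],"turn":[0,0,0],"gripper":0},{"translation":[0.3,0,-0.03],"turn":[0,0,0],"gripper":0},{"translation":[0.38,0,0],"turn":[0,0,0],"gripper":0},{"translation":[0.38,0,0.03],"turn":[0,0,0],"gripper":0},{"translation":[0.38,0,0.06],"turn":[0,0,0],"gripper":0},{"translation":[0.38,0,0.09],"turn":[0,0,0],"gripper":0},{"translation":[0.38,0,0.12],"turn":[0,0,0],"gripper":0}]'; python3 st.py
python3 - <<'E'
from h import *
for c in ['scene','top']:
    im=capture(c); save(c+'2',im)
    for n in ['tab_top','foot_root']:
        for r in place_of(c,n)[:2]: print(c,n,np.round(r['xy'],1),round(r['conf'],2))
h=np.radians(-73.8);hx=np.array([np.cos(h),np.sin(h)])
for th in np.arange(.9,1.8,.1):
    d=np.array([-np.cos(th),np.sin(th)]); nn=np.array([np.sin(th),np.cos(th)])
    f=lambda s,e:(lambda p:np.r_[[.540,.042]+hx*p[0],p[1]])(np.array([.09,.066])+s*d+e*nn)
    print(round(th,2),proj('scene',f(.205,.007))[0].round(1),proj('top',f(.205,.007))[0].round(1),'foot',proj('scene',f(.09,0))[0].round(1),proj('top',f(.09,0))[0].round(1))
E
```

```text
t: 21.0
tcp_pos: [0.5508, 0.0086, 0.2801]
tool_rot: [0.601, 0.799, 0.0, 0.0]
contact_force: [1.1, -0.1, 0.4]
gripper_width: -0.0001
finger_force: 0.1
21.0 [0.5508 0.0086 0.2801] [[-0.278, 0.961, 0.0], [0.961, 0.278, 0.0], [0.0, 0.0, -1.0]] yaw tool y 16.13 [-0.093  0.355  1.481  0.     1.305 -0.374] [ 1.1 -0.1  0.4]
holder xy mm 35.108958831601306 1.0899869819771837
scene tab_top [289.2 132.4] 0.59
scene foot_root [303.2 175.4] 0.91
0.9 [257.9 142. ] [252.9 190.3] foot [289.6 182.6] [280.8 185.3]
1.0 [266.4 138.4] [261.  187.3] foot [293.2 181.2] [284.1 184.1]
1.1 [275.6 135.6] [269.8 184.1] foot [297.  180.2] [287.5 182.9]
1.2 [285.5 133.6] [279.2 180.8] foot [301.1 179.5] [291.1 181.6]
1.3 [296.  132.4] [289.1 177.5] foot [305.3 179. ] [294.8 180.4]
1.4 [306.8 132.1] [299.3 174.2] foot [309.6 179. ] [298.6 179.1]
1.5 [317.9 132.7] [309.4 170.9] foot [314.1 179.2] [302.4 177.9]
1.6 [329.1 134.3] [319.5 167.8] foot [318.5 179.8] [306.2 176.7]
1.7 [340.1 136.8] [329.2 164.9] foot [322.9 180.7] [309.9 175.6]
```

```bash
python3 -m pendant '[{"translation":[0.4,-0.02,0.12],"turn":[0,0,0],"gripper":0},{"translation":[0.38,0,0.16],"turn":[0,0,0],"gripper":0},{"translation":[0.36,0,0.18],"turn":[0,0,0],"gripper":0},{"translation":[0.34,0,0.2],"turn":[0,0,0],"gripper":0},{"translation":[0.33,0,0.22],"turn":[0,0,0],"gripper":0},{"translation":[0.31,0,0.25],"turn":[0,0,0],"gripper":0},{"translation":[0.29,0,0.27],"turn":[0,0,0],"gripper":0},{"translation":[0.27,0,0.29],"turn":[0,0,0],"gripper":0},{"translation":[0.25,0,0.31],"turn":[0,0,0],"gripper":0},{"translation":[0.23,0,0.32],"turn":[0,0,0],"gripper":0},{"translation":[0.2,0,0.3],"turn":[0,0,0],"gripper":0},{"translation":[0.17,0,0.3],"turn":[0,0,0],"gripper":0},{"translation":[0.1,0,0.25],"turn":[0,0,0],"gripper":0},{"translation":[0.05,0,0.15],"turn":[0,0,0],"gripper":0}]'; python3 st.py
python3 - <<'E'
from h import *
im=capture('scene'); save('scene3',im)
for n in ['tab_top','foot_root']:
    for r in place_of('scene',n)[:2]: print(n,np.round(r['xy'],1),round(r['conf'],2))
h=np.radians(-73.8);hx=np.array([np.cos(h),np.sin(h)])
for th in np.arange(0,.8,.1):
    d=np.array([-np.cos(th),np.sin(th)]); nn=np.array([np.sin(th),np.cos(th)])
    f=lambda s,e:(lambda p:np.r_[[.540,.042]+hx*p[0],p[1]])(np.array([.09,.066])+s*d+e*nn)
    print(round(th,2),proj('scene',f(.205,.007))[0].round(1),'foot',proj('scene',f(.09,0))[0].round(1))
E
```

```text
t: 22.7
tcp_pos: [0.5093, 0.1487, 0.1466]
tool_rot: [0.601, 0.799, -0.0, -0.0]
contact_force: [-0.0, 0.0, -0.2]
gripper_width: -0.0001
finger_force: 0.0
22.7 [0.5093 0.1487 0.1466] [[-0.278, 0.961, -0.001], [0.961, 0.278, -0.0], [0.0, -0.001, -1.0]] yaw tool y 16.14 [ 0.172  0.487  1.692 -0.     0.964 -0.11 ] [-0.   0.  -0.2]
holder xy mm -111.06258488279398 0.27277320170817987
tab_top [222.8 174.4] 0.66
foot_root [275.2 215.5] 0.7
foot_root [275.1 194.1] 0.64
0.0 [223.3 193.5] foot [273.4 203.7]
0.1 [223.3 187. ] foot [273.6 200.9]
0.2 [224.2 180.5] foot [274.3 198.1]
0.3 [226.1 174.1] foot [275.3 195.4]
0.4 [229.  167.9] foot [276.8 192.8]
0.5 [232.8 161.9] foot [278.6 190.4]
0.6 [237.7 156.2] foot [280.8 188.1]
0.7 [243.5 151. ] foot [283.4 186. ]
```

```bash
python3 -m pendant '[{"translation":[0.02,0,0.2],"turn":[0,0,0],"gripper":0},{"translation":[0.02,0,0.2],"turn":[0,0,0],"gripper":0},{"translation":[0,0,0.2],"turn":[0,0,0],"gripper":0},{"translation":[0,0,0.15],"turn":[0,0,0],"gripper":0},{"translation":[0,0,0.1],"turn":[0,0,0],"gripper":0},{"translation":[0,0,0],"turn":[0,0,0],"gripper":0}]'
python3 -m pendant '[{"translation":[0,0,0.025],"turn":[0,0,0],"gripper":0},{"translation":[0,0,0.025],"turn":[0,0,0],"gripper":0},{"translation":[0,0,0.025],"turn":[0,0,0],"gripper":0},{"translation":[0,0,0.025],"turn":[0,0,0],"gripper":0}]'
python3 st.py
```

```text
t: 23.45
tcp_pos: [0.509, 0.1499, 0.1131]
tool_rot: [0.601, 0.799, -0.0, -0.0]
contact_force: [-0.1, -0.1, -0.1]
gripper_width: 0.0
finger_force: 0.0
t: 23.85
tcp_pos: [0.5095, 0.1503, 0.1101]
tool_rot: [0.601, 0.799, 0.001, 0.0]
contact_force: [-2.1, 3.4, 7.7]
gripper_width: -0.0002
finger_force: 3.7
23.85 [0.5095 0.1503 0.1101] [[-0.278, 0.961, 0.001], [0.961, 0.278, 0.001], [0.0, 0.001, -1.0]] yaw tool y 16.12 [ 1.740e-01  5.420e-01  1.724e+00  1.000e-03  8.750e-01 -1.070e-01] [-2.1  3.4  7.7]
holder xy mm -112.48418993109988 0.9095703624130351
```

```bash
python3 -m pendant '[{"translation":[0,0,0.025],"turn":[0,0,0],"gripper":0},{"translation":[0,0,0.025],"turn":[0,0,0],"gripper":0}]'
```

```text
t: 24.05
tcp_pos: [0.5095, 0.1504, 0.1081]
tool_rot: [0.601, 0.799, 0.001, 0.0]
contact_force: [-2.3, 5.4, 9.4]
gripper_width: 0.0002
finger_force: 4.1
```

```bash
python3 -m pendant '[{"translation":[0,0,0.025],"turn":[0,0,0],"gripper":0},{"translation":[0,0,0.025],"turn":[0,0,0],"gripper":0}]'
```

```text
t: 24.25
tcp_pos: [0.5095, 0.1505, 0.1062]
tool_rot: [0.601, 0.799, 0.001, 0.0]
contact_force: [-2.2, 4.8, 9.0]
gripper_width: 0.0001
finger_force: 4.4
```

```bash
python3 -m pendant '[{"translation":[0,0,0.025],"turn":[0,0,0],"gripper":0},{"translation":[0,0,0.025],"turn":[0,0,0],"gripper":0}]'
```

```text
t: 24.45
tcp_pos: [0.5095, 0.1506, 0.1043]
tool_rot: [0.601, 0.799, 0.001, 0.0]
contact_force: [-3.4, 8.4, 12.4]
gripper_width: 0.0
finger_force: 5.9
```

```bash
python3 -m pendant '[{"translation":[0,0,0.025],"turn":[0,0,0],"gripper":0},{"translation":[0,0,0.025],"turn":[0,0,0],"gripper":0}]'
```

```text
t: 24.65
tcp_pos: [0.5095, 0.1506, 0.1023]
tool_rot: [0.601, 0.799, 0.001, 0.0]
contact_force: [-2.3, 5.4, 8.8]
gripper_width: -0.0
finger_force: 4.2
```

```bash
python3 -m pendant '[{"translation":[0,0,0.025],"turn":[0,0,0],"gripper":0},{"translation":[0,0,0.025],"turn":[0,0,0],"gripper":0}]'
```

```text
t: 24.85
tcp_pos: [0.5096, 0.1505, 0.1002]
tool_rot: [0.601, 0.799, 0.001, 0.0]
contact_force: [0.0, 4.6, 6.7]
gripper_width: -0.0001
finger_force: 3.3
```

```bash
python3 -m pendant '[{"translation":[0,0,0.025],"turn":[0,0,0],"gripper":0},{"translation":[0,0,0.025],"turn":[0,0,0],"gripper":0}]'
```

```text
t: 25.05
tcp_pos: [0.5095, 0.1502, 0.098]
tool_rot: [0.601, 0.799, 0.0, 0.0]
contact_force: [0.4, 2.4, 1.8]
gripper_width: 0.0004
finger_force: 0.8
```

```bash
python3 -m pendant '[{"translation":[0,0,0.025],"turn":[0,0,0],"gripper":0}]'
```

```text
t: 25.15
tcp_pos: [0.5092, 0.1499, 0.0967]
tool_rot: [0.601, 0.799, 0.0, 0.0]
contact_force: [-0.1, -0.4, -0.2]
gripper_width: -0.0003
finger_force: 0.0
```

```bash
python3 -m pendant '[{"translation":[0,0,-0.05],"turn":[0,0,0],"gripper":0},{"translation":[0,0,-0.03],"turn":[0,0,0],"gripper":0},{"translation":[0,0,0],"turn":[0,0,0],"gripper":0},{"translation":[0,0,0],"turn":[0,0,0],"gripper":0},{"translation":[0,0,0],"turn":[0,0,0],"gripper":0}]'
```

```text
t: 25.65
tcp_pos: [0.5092, 0.15, 0.0999]
tool_rot: [0.601, 0.799, 0.0, 0.0]
contact_force: [-0.8, -1.0, 0.0]
gripper_width: -0.0003
finger_force: 0.0
```

No contact 3 mm above the snap point, so the bar isn't rising again and is latched. I'll retract and check with the cameras.

```bash
python3 -m pendant '[{"translation":[0,0,-0.3],"turn":[0,0,0],"gripper":0},{"translation":[0,0,-0.9],"turn":[0,0,0],"gripper":0},{"translation":[0,0,-1],"turn":[0,0,0],"gripper":0},{"translation":[0,0,-1],"turn":[0,0,0],"gripper":0},{"translation":[0,0,-0.5],"turn":[0,0,0],"gripper":0},{"translation":[-1,0,0],"turn":[0,0,0],"gripper":0},{"translation":[-1,0,0],"turn":[0,0,0],"gripper":0},{"translation":[-1,0,0],"turn":[0,0,0],"gripper":0},{"translation":[-1,0,0],"turn":[0,0,0],"gripper":0},{"translation":[0,0,0],"turn":[0,0,0],"gripper":0},{"translation":[0,0,0],"turn":[0,0,0],"gripper":0}]'
python3 - <<'E'
from h import *
s=arm.state()
for c in ['scene','wrist']:
    im=capture(c); save(c+'9',im)
    for n in ['tab_top','foot_root','cast_center']:
        for r in place_of(c,n)[:2]: print(c,n,np.round(r['xy'],1),round(r['conf'],2))
h=np.radians(-73.8);hx=np.array([np.cos(h),np.sin(h)])
for th in (-.05,0,.05,.1,.15,.2,.3):
    d=np.array([-np.cos(th),np.sin(th)]); nn=np.array([np.sin(th),np.cos(th)])
    f=lambda q,e:(lambda p:np.r_[[.540,.042]+hx*p[0],p[1]])(np.array([.09,.066])+q*d+e*nn)
    print(th,proj('scene',f(.205,.007))[0].round(1),proj('wrist',f(.205,.007),s)[0].round(1))
print(proj('wrist',[.54,.042,.03],s),proj('scene',[.54,.042,.03]))
E
```

```text
t: 26.75
tcp_pos: [0.5536, -0.0045, 0.2485]
tool_rot: [0.602, 0.799, 0.0, 0.0]
contact_force: [0.5, 0.5, -0.4]
gripper_width: -0.0004
finger_force: 0.0
scene tab_top [222.9 189.2] 0.69
scene foot_root [273.3 199.9] 0.64
scene cast_center [174.8 224.6] 0.97
scene cast_center [194.3 187.4] 0.68
wrist foot_root [257.3 128.8] 0.92
wrist cast_center [254.4 123.3] 0.68
-0.05 [223.6 196.7] [253.6  -4.2]
0 [223.3 193.5] [253.6  -8. ]
0.05 [223.2 190.2] [253.6 -11.5]
0.1 [223.3 187. ] [253.5 -14.4]
0.15 [223.7 183.7] [253.5 -16.9]
0.2 [224.2 180.5] [253.5 -18.7]
0.3 [226.1 174.1] [253.5 -20.3]
[[254.0424878  122.83715638]] [[273.34342231 214.87825448]]
```

The tab pixel gives a bar angle of about 0.05, and the cast is still centred at (254,123) against an expected (254,123). Handing in.

```bash
python3 -c "
from workcell import job
print(job.finish_job())"
```

```text
the job is handed in; nothing more can be done
None
```

The white cast stands centred (within about 1 mm) and square on the bed, and the bar is latched over it at about 0.05 rad; the highest downward push I read on the tab was 12.4 N (about 15 N with sideways drag), and the job was handed in about 27 s in.

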